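# Put an ant nest on its stand and steady it

## Robot

A 7-joint arm with a two-finger parallel gripper is mounted at the origin on the work surface. World frame = base frame: x ahead of the robot, y to its left, z up, the work surface at z = 0. Lengths are in m, angles in rad, forces in N, time in s.
With the tool pointing down it reaches from about 0.4 to 0.85 m from the base axis. Payload 10.4 kg.
Tool frame: the origin (TCP) lies midway between the tips of the shut fingers; the grasp point (between the pads) lies 19 mm behind it; z points along the fingers, y is the line along which they close (so a half turn about z gives the same grasp; the last joint's range is limited). The gripper opens to 87 mm and grips with 3 to 60 N. Pads are 19 mm wide; open, the fingers measure 117 mm over their backs; the gripper's body (75 mm by 190 mm) begins 51 mm behind the grasp point.
Start: joints at [-1.31, 0.332, -0.065, 1.46, 0.022, 1.35, -0.088], TCP at [0.175, 0.6, 0.223] pointing down, gripper open.
Joint ranges: [-2.6, 2.6], [-0.5, 2.12], [-1.47, 1.34], [0.16, 2.42], [-1.27, 4.41], [0.06, 2.06], [-2.6, 2.6]. Speed limits (rad/s): [2.22, 2.22, 2.79, 2.79, 3.14, 3.14, 3.14].

## Interface

Orientations are given as a unit quaternion [x, y, z, w].
In Python, from bench import r gives the robot as it stands.
- The arm moves only by the tool arm_command, never from a script. Its arguments are lists of equal length, an entry for each row: "xyz": the shift along the world's x, y, z in m, a list of three; "rot": the turn, a rotation vector about the world's x, y, z in rad, a list of three. In form: {"xyz": [[tx, ty, tz], ...], "rot": [[ax, ay, az], ...]}. A call has 1 to 20 rows; each row is the pose to reach, as a shift and turn from the pose commanded when the call began; what a row does not reach only later rows make up. A row lasts 1/12 s, in which the tool goes at most 41.7 mm and 7.16 degrees, less where a joint would pass 70% of its speed; a pose out of reach is approached as far as the arm can. A call with a gripper value outside its range is refused whole. "grip" is the opening, from 0 (shut) to 1 (fully open), set as the call begins (left out, the last holds). The fingers move at their own pace and stop on an object; "squeeze" is the grip in N (left out, the last holds). Time passes only in rows, so rows that repeat a pose let the fingers close. It gives the time, the measured TCP pose, the force, the opening and the grip force at its end, in the units of the state.
- r.read_state(): the state, without advancing time (a new reading comes with each control period).
- r.camera(name): name is "scene" or "top" or "wrist"; returns the picture (420x560x3 uint8, red, green, blue); there is no depth.
- r.camera_model(name): a dict with "fx", "fy", "cx", "cy" (pixels), "T" (4x4, takes a point from camera to world coordinates). Camera axes: x right, y up, looking along -z (the intrinsics and any distortion apply to the point x, -y, -z); pixel columns grow to the right and rows downward; lengths in m; the calibration is good to about 2 mm. The wrist camera is an equidistant fisheye: a pixel r from the principal point sees the ray r / f radians off the axis. A picture is of the moment at which its call begins: read the wrist's pose just before it. camera_model takes no time and is no camera call; for the wrist camera it gives the pose at the moment of the call.
- r.close_job(): hands the job in; it is judged then, once.
Trained networks look in the newest picture that a camera, given by its name, has taken for a name from the list of things; names that differ only in an ending like _2 or _b are one class to them, and where a whole thing is asked for, a point or a joint stands for the part that bears it (a point fixed in the world has none). Each returns a list of dicts, best first, with "conf" (0 to 1); they miss things now and then, are a little off and sometimes report something else, mostly with a low value. They report only what shows in the picture. A call takes as long as a camera call. They do not tell look-alikes from the thing itself.
- r.look_for(label, camera): "at" ([x, y, z] in m, in the coordinates of the camera as it stood for that picture, good to about 4 mm: the middle of the surface that is visible of it).
- r.spot_point(label, camera): "at" ([x, y, z] in m, in the coordinates of the camera as it stood for that picture, good to about 4 mm: a listed point, or the origin of a listed thing).
The state is a dict: "time": time; "joint_positions": joint angles; "joint_vel": joint speeds; "joint_torque": joint torques, N m; "ee_pos": TCP position; "eef_rot": TCP orientation; "ft_force": force on the tool from outside, world axes, zero at the start; "torque": the same for the moment, N m; "width": finger opening in m; "grip_force": force on a finger pad.
Only numpy, scipy, OpenCV 4.12 (cv2) and the standard library are available. Lean on these libraries where they do the work, as an engineer would, in place of code of your own. Each camera call takes 0.05 s, during which the arm holds its last target. There are 200 camera calls.

## Task

The framed ant nest is leaning against the plastic tub with its U-shaped stand folded up along its back. While it still leans there, swing the stand out and over its spring until it is fully down at its stop; then take the frame by its top rail, bring it upright on its two feet, clear of the tub, and finish holding it there, gripped by the top rail, so that it cannot tip while I couple the feeding tube. Do not lift the nest off the table, let it fall, or disturb the other things.

Things in the scene. Friction and masses are not known exactly. Their poses are not given: they have to be found in the camera images.
- nest: Plaster slab in an aluminium frame, 0.6-1 kg. Origin: centre of its underside. z (210 mm) up the frame, y (180) its width, x (24 mm thick, faces at -12 and +12) the normal of its back, where the stand is. It leans 20 deg towards its -x on the tub's lid; rolls upright about two round rubber feet (16 mm diameter, axis along y, 8 mm above the origin), on which alone it tips. Top rail: the top 14 mm.
- nest_top (a point): Centre of the frame's top edge: (0, 0, 210 mm) in the nest's axes.
- stand (a joint): Angle (rad) of the U-shaped stand hinged on the nest's back: 0 folded up; grows as its cross-bar swings out towards the nest's +x and down; 2.47 fully down at its stop. A spring holds it at both ends; on the leaning nest it turns over near 0.7, opening takes under 1 N at the bar, and past 1.0 it goes on to its stop by itself. Frame upright and stand down: the bar is 2 mm clear of the table.
- stand_bar (a point): Centre of the stand's cross-bar: round rubber sleeve, 12 mm diameter, 104 mm long, along the nest's y, 130 mm from the hinge axis; two 8 mm steel legs, 128 mm apart, run from its ends to the hinge. Folded up it lies 30 mm above the frame's top edge, 20 mm behind the frame's middle plane, free all round.
- stand_hinge (a point): Middle of the stand's hinge axis, which runs along the nest's y: (20, 0, 110 mm) in the nest's axes.
- tub: The closed plastic tub that the nest leans on: heavy, does not move; 110 mm (its x) by 160 mm (its y) by 115 mm tall with a flat white lid. Origin: centre of its underside; its +x side is towards the nest, whose foot line is parallel to its y axis and 107 mm from its centre.
- petri: Round petri dish, 90 mm diameter, 17 mm tall, origin under its centre. Bystander.
- seed_jar: Jar of seed, 60 mm diameter, 78 mm tall, origin under its centre. Bystander.
- vial: Small glass vial with a black cap, 30 mm diameter, 62 mm tall, origin under its centre. Bystander.
- forceps: Steel forceps lying flat, 118 mm long (its x), 5 mm thick, origin under its middle. Bystander.
- lens_cap: Round black lens cap lying on the tub's lid, 52 mm diameter, 11 mm tall, origin under its centre. Bystander.
- cutter: Yellow cutter knife lying flat, 130 mm long (its x), 12 mm thick, origin under its middle. Bystander.
- brush: Fine brush lying flat, 145 mm long (its x), 8 mm thick, origin under its middle. Bystander.
Things that resemble listed ones, but are neither listed nor needed, are in the scene too. Several things have the shape of the nest; the one meant has the colours described above. Leave any pink or yellow look-alike of the tub alone.

How it is judged:
By the outcome, as a careful person would: the job done as asked, in the order asked, and still so for the second after the job is handed in, while the arm keeps its last pose, push and grip.
It also fails if it takes over 51 s, if anything falls off the work surface, if the arm or the gripper's body presses on something with over 40 N, if the wrist force passes 120 N, or if a joint passes its speed limit or range.

## Working session

There is one attempt and no reset: what is moved stays moved. The work goes in short steps, Python scripts to look and compute and a tool call to move; the robot and the scene stay as the last step left them, time stands still between calls to the robot, and variables do not carry over. Pictures are saved under pics/ and viewed, at most 10 in all, crops included, and the job is handed in when it is done.

Besides the shell and the picture viewer there is one more tool, called after "Request:" as name(argument=value, ...) on one line, values as JSON. arm_command: Moves the arm, as the interface text tells. Its arguments: {"type":"object","properties":{"xyz":{"type":"array"},"rot":{"type":"array"},"grip":{"type":"number"},"squeeze":{"type":"number"}},"required":["xyz","rot"]}

```bash
mkdir -p pics; cat > h.py <<'E'
from bench import r
import numpy as np, cv2
def cap(c,n):
    m=r.camera_model(c); im=r.camera(c); cv2.imwrite(f'pics/{n}.png',im[:,:,::-1]); return im,m
def W(m,p): return (np.array(m['T'])@np.r_[p,1])[:3]
def pix(m,p,fish=False):
    q=np.linalg.inv(np.array(m['T']))@np.r_[p,1]; x,y,z=q[0],-q[1],-q[2]
    if fish:
        t=np.hypot(x,y); a=np.arctan2(t,z); x,y,z=a*x/t,a*y/t,1
    return np.array([m['cx']+m['fx']*x/z, m['cy']+m['fy']*y/z])
def st():
    s=r.read_state(); print('t',s['time'],'p',np.round(s['ee_pos'],4),'q',np.round(s['eef_rot'],3),'F',np.round(s['ft_force'],1),'w',s['width'],s['grip_force'])
E
python3 - <<'E'
from h import *
out=[]
for c in ['scene','top']:
    im,m=cap(c,c+'0'); out.append(im)
    for l in ['nest','stand_bar','stand_hinge','nest_top','tub','lens_cap','petri','seed_jar','vial','forceps','cutter','brush']:
        for d in r.spot_point(l,c)[:4]:
            w=W(m,d['at']); print(c,l,round(d['conf'],2),np.round(w,3),np.round(pix(m,w)))
st()
E
```

```text
scene nest 0.86 [ 0.54  -0.018  0.004] [296. 229.]
scene nest 0.68 [ 0.328 -0.551  0.022] [100. 264.]
scene nest 0.33 [ 0.453 -0.197 -0.001] [232. 239.]
scene stand_bar 0.59 [0.48  0.    0.228] [291. 159.]
scene stand_bar 0.57 [ 0.229 -0.329  0.004] [157. 215.]
scene stand_hinge 0.21 [ 0.538 -0.016  0.002] [296. 229.]
scene nest_top 0.86 [ 0.25  -0.357  0.023] [151. 218.]
scene nest_top 0.82 [0.464 0.    0.197] [287. 164.]
scene nest_top 0.71 [ 0.476  0.204 -0.001] [335. 190.]
scene tub 0.93 [ 0.273  0.241 -0.001] [304. 157.]
scene tub 0.65 [0.619 0.346 0.001] [395. 196.]
scene lens_cap 0.65 [0.617 0.164 0.003] [356. 218.]
scene petri 0.76 [ 0.454 -0.198  0.   ] [232. 239.]
scene seed_jar 0.68 [ 0.593 -0.19  -0.003] [262. 267.]
scene vial 0.66 [0.614 0.162 0.002] [355. 218.]
scene forceps 0.57 [ 0.733 -0.02   0.001] [339. 269.]
scene cutter 0.7 [ 0.453 -0.195 -0.002] [232. 239.]
scene cutter 0.66 [ 0.476  0.204 -0.002] [334. 191.]
scene brush 0.51 [ 0.721 -0.176  0.003] [294. 293.]
top nest 0.91 [ 0.536 -0.015 -0.004] [266. 212.]
top nest 0.7 [ 0.324 -0.554  0.023] [429. 278.]
top st
[... 213 characters left out ...]
 stand_hinge 0.53 [0.422 0.028 0.121] [250. 247.]
top nest_top 0.75 [0.463 0.001 0.194] [256. 233.]
top nest_top 0.73 [ 0.244 -0.361  0.024] [370. 302.]
top tub 0.86 [ 0.269  0.238 -0.001] [190. 290.]
top tub 0.76 [0.608 0.35  0.002] [160. 189.]
top tub 0.58 [ 0.429  0.014 -0.001] [257. 244.]
top lens_cap 0.59 [0.42  0.028 0.121] [250. 247.]
top petri 0.74 [ 0.454 -0.199  0.001] [321. 237.]
top seed_jar 0.59 [ 0.589 -0.193  0.002] [319. 197.]
top vial 0.61 [ 0.614  0.163 -0.001] [215. 188.]
top cutter 0.64 [ 0.468  0.208 -0.003] [201. 231.]
top brush 0.65 [ 0.718 -0.173  0.001] [314. 159.]
t 1.3 p [0.175  0.6    0.2226] q [0.141 0.99  0.    0.   ] F [-0.2  0.3 -1. ] w 0.08695150738220767 0.0
```

View pics/scene0.png

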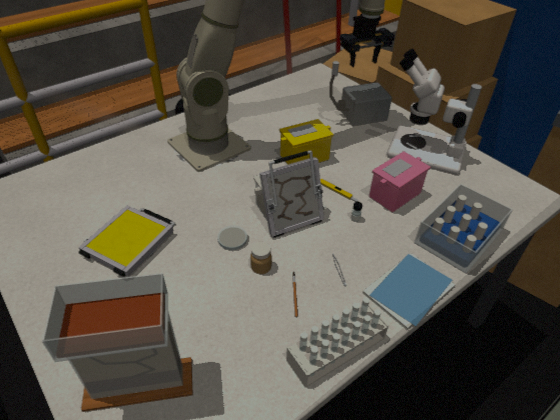

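View pics/top0.png

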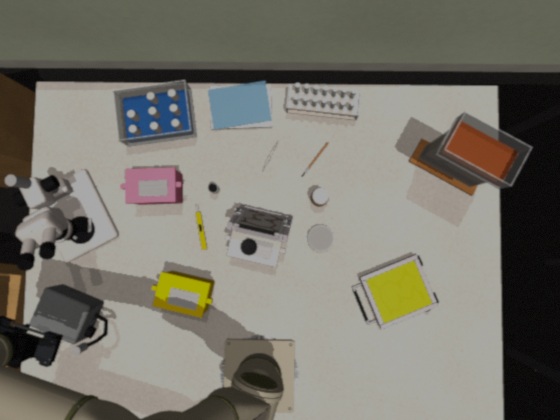

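Candidates for the nest are the plaster and aluminium frame leaning at scene (293,195), the flat yellow frame at (130,240), and the orange-topped frame box at (120,340). Candidates for the tub are the white-lidded one behind the nest (top 257,244), the yellow at (305,140) and the pink at (400,180). I choose the leaning plaster frame and the white-lidded tub, and will check that in one crop.

```bash
python3 - <<'E'
from h import *
a=cv2.imread('pics/scene0.png')[135:250,240:350]; b=cv2.imread('pics/top0.png')[190:275,205:315]
a=cv2.resize(a,(440,460),interpolation=cv2.INTER_CUBIC);b=cv2.resize(b,(360,278),interpolation=cv2.INTER_CUBIC)
c=np.zeros((460,800,3),np.uint8);c[:,:440]=a;c[:278,440:]=b;cv2.imwrite('pics/crop.png',c)
E
```

```text
(no output)
```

View pics/crop.png

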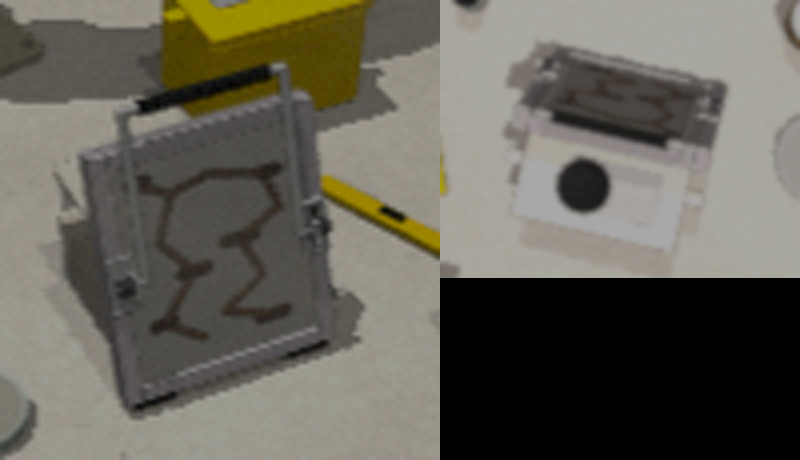

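The crop shows the plaster frame with its stand folded up along the near face, black bar above the top rail. Behind it is the white-lidded tub with the lens cap on it. I'll go above it with the fingers shut.

Request:
arm_command(xyz=[[0.02,-0.01,0.04],[0.05,-0.04,0.06],[0.08,-0.07,0.08],[0.11,-0.1,0.08],[0.14,-0.13,0.08],[0.17,-0.16,0.08],[0.2,-0.2,0.08],[0.22,-0.24,0.08],[0.24,-0.28,0.08],[0.25,-0.32,0.08],[0.26,-0.36,0.08],[0.26,-0.4,0.08],[0.26,-0.44,0.08],[0.26,-0.48,0.08],[0.26,-0.52,0.08],[0.26,-0.56,0.08],[0.26,-0.588,0.08],[0.26,-0.588,0.08],[0.26,-0.588,0.08]], rot=[[0,0,-0.1],[0,0,-0.2],[0,0,-0.3],[0,0,-0.4],[0,0,-0.5],[0,0,-0.6],[0,0,-0.7],[0,0,-0.8],[0,0,-0.9],[0,0,-1.0],[0,0,-1.1],[0,0,-1.2],[0,0,-1.3],[0,0,-1.4],[0,0,-1.5],[0,0,-1.56],[0,0,-1.56],[0,0,-1.56],[0,0,-1.56]], grip=0, squeeze=10)

```text
time: 2.88
ee_pos: [0.435, 0.0094, 0.3031]
eef_rot: [0.798, 0.602, 0.001, -0.0]
ft_force: [0.1, 0.5, 0.7]
width: 0.0004
grip_force: 0.0
```

```bash
python3 - <<'E'
from h import *
st();print(np.round(r.read_state()['joint_positions'],2))
im,m=cap('wrist','w1')
for l in ['nest','stand_bar','stand_hinge','nest_top','tub','lens_cap']:
    for d in r.spot_point(l,'wrist')[:2]:
        w=W(m,d['at']); print(l,round(d['conf'],2),np.round(w,3),np.round(pix(m,w,True)))
for n,p in dict(bar=[.4765,0,.232],top=[.4635,.0005,.197]).items(): print(n,np.round(pix(m,p,True)))
E
```

```text
t 2.8833 p [0.435  0.0094 0.3031] q [ 0.798  0.602  0.001 -0.   ] F [0.1 0.5 0.7] w 0.0004152850784171804 0.0
[-0.71 -0.18  0.51  1.82  0.09  1.48 -0.49]
nest 0.87 [ 0.539 -0.015  0.   ] [353. 165.]
nest 0.15 [ 0.721 -0.173 -0.002] [468. 227.]
stand_bar 0.83 [ 0.478 -0.001  0.234] [338. 220.]
nest_top 0.96 [ 0.468 -0.001  0.197] [321. 209.]
tub 0.73 [ 0.274  0.242 -0.004] [136.  54.]
tub 0.72 [ 0.431  0.009 -0.004] [278. 168.]
lens_cap 0.6 [0.425 0.031 0.117] [266. 170.]
bar [336. 219.]
top [315. 209.]
```

View pics/w1.png

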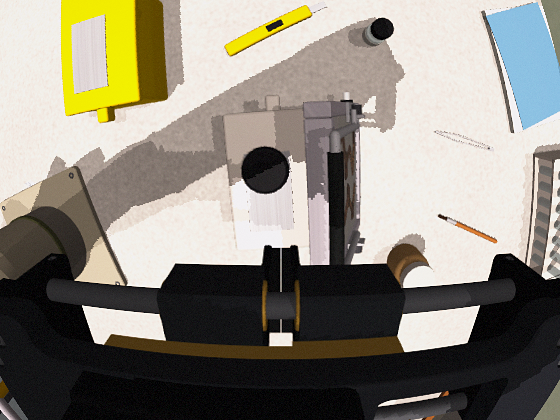

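The wrist view shows the black bar at (336,195), the rail at (318,190) and the tub lid with cap at (265,170); this agrees with the estimates. Now I'll go down behind the bar and push slowly.

Request:
arm_command(xyz=[[0,0,-0.035],[0,0,-0.07],[0,0,-0.09],[0.006,-0.002,-0.09],[0.012,-0.003,-0.09],[0.018,-0.005,-0.09],[0.024,-0.007,-0.09],[0.03,-0.008,-0.09],[0.036,-0.01,-0.09],[0.042,-0.012,-0.09],[0.048,-0.013,-0.09],[0.054,-0.015,-0.09],[0.06,-0.017,-0.09],[0.066,-0.018,-0.09],[0.072,-0.02,-0.09],[0.078,-0.022,-0.09],[0.084,-0.023,-0.09]], rot=[[0,0,0],[0,0,0],[0,0,0],[0,0,0],[0,0,0],[0,0,0],[0,0,0],[0,0,0],[0,0,0],[0,0,0],[0,0,0],[0,0,0],[0,0,0],[0,0,0],[0,0,0],[0,0,0],[0,0,0]])

```text
time: 4.65
ee_pos: [0.5196, -0.0114, 0.2125]
eef_rot: [0.797, 0.604, -0.0, 0.0]
ft_force: [-0.5, -0.2, -0.2]
width: 0.0002
grip_force: 0.1
```

```bash
python3 - <<'E'
from h import *
st()
for c in ['wrist','scene','top']:
  im,m=cap(c,c+'2')
  for l in ['nest','stand_bar','nest_top']:
    for d in r.spot_point(l,c)[:3]:
        w=W(m,d['at']); print(c,l,round(d['conf'],2),np.round(w,3))
E
```

```text
t 4.65 p [ 0.5196 -0.0114  0.2125] q [ 0.797  0.604 -0.     0.   ] F [-0.5 -0.2 -0.2] w 0.00017193562053803747 0.14483221114190314
wrist nest 0.56 [ 0.538 -0.012 -0.003]
wrist nest 0.37 [ 0.469 -0.001  0.196]
wrist nest_top 0.24 [ 0.717 -0.173 -0.002]
scene nest 0.64 [ 0.331 -0.553  0.022]
scene stand_bar 0.56 [ 0.233 -0.329  0.004]
scene stand_bar 0.53 [ 0.536 -0.013  0.238]
scene nest_top 0.81 [ 0.248 -0.357  0.024]
scene nest_top 0.68 [0.463 0.004 0.199]
top nest 0.74 [ 0.532 -0.014 -0.   ]
top nest 0.56 [ 0.329 -0.556  0.02 ]
top nest 0.27 [0.469 0.208 0.   ]
top stand_bar 0.69 [ 0.235 -0.331  0.008]
top nest_top 0.63 [ 0.246 -0.361  0.027]
```

Request:
arm_command(xyz=[[0.006,-0.002,0],[0.012,-0.003,-0.001],[0.018,-0.005,-0.003],[0.024,-0.007,-0.005],[0.03,-0.008,-0.008],[0.036,-0.01,-0.011],[0.042,-0.012,-0.014],[0.048,-0.013,-0.018],[0.054,-0.015,-0.022],[0.06,-0.017,-0.025],[0.066,-0.018,-0.03],[0.066,-0.018,-0.03],[0.066,-0.018,-0.03],[0.066,-0.018,-0.03]], rot=[[0,0,0],[0,0,0],[0,0,0],[0,0,0],[0,0,0],[0,0,0],[0,0,0],[0,0,0],[0,0,0],[0,0,0],[0,0,0],[0,0,0],[0,0,0],[0,0,0]])

```text
time: 6.42
ee_pos: [0.5849, -0.029, 0.1826]
eef_rot: [0.797, 0.604, -0.0, -0.0]
ft_force: [0.4, 0.6, -0.2]
width: 0.0003
grip_force: 0.0
```

```bash
python3 - <<'E'
from h import *
st()
for c in ['wrist','scene']:
  im,m=cap(c,c+'3')
  for l in ['nest','stand_bar','nest_top']:
    for d in r.spot_point(l,c)[:3]:
        w=W(m,d['at']); print(c,l,round(d['conf'],2),np.round(w,3))
a=cv2.imread('pics/scene3.png')[120:260,220:380]
cv2.imwrite('pics/crop3.png',cv2.resize(a,(640,560),interpolation=cv2.INTER_CUBIC))
E
```

```text
t 6.4167 p [ 0.5849 -0.029   0.1826] q [ 0.797  0.604 -0.    -0.   ] F [ 0.4  0.6 -0.2] w 0.00032675794267619524 0.0
wrist nest 0.91 [ 0.54  -0.018  0.   ]
wrist stand_bar 0.69 [ 0.731 -0.023 -0.003]
wrist stand_bar 0.59 [ 0.63  -0.034  0.04 ]
wrist nest_top 0.66 [0.47  0.003 0.198]
scene nest 0.93 [ 0.33  -0.553  0.026]
scene nest 0.89 [ 0.542 -0.019  0.001]
scene stand_bar 0.75 [ 0.628 -0.032  0.038]
scene stand_bar 0.56 [ 0.232 -0.329  0.003]
scene nest_top 0.82 [ 0.249 -0.356  0.024]
scene nest_top 0.64 [0.464 0.002 0.201]
```

View pics/crop3.png

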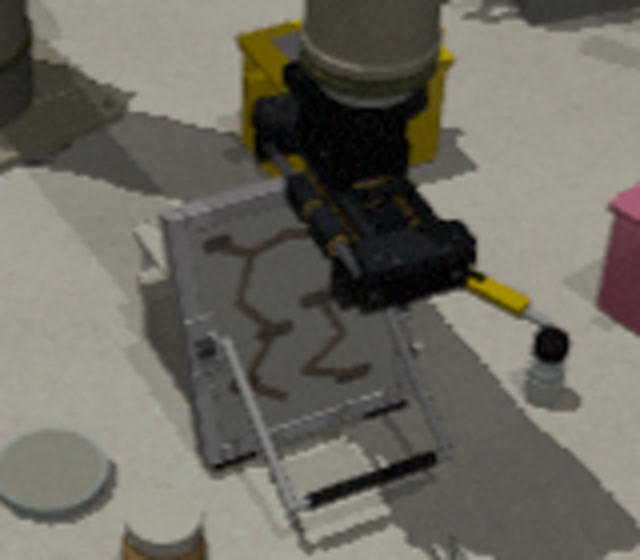

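The stand is down at its stop: the bar sits at crop (370,480), measured (0.629,-0.033,0.039), which is where the stop should put it. The frame still leans. Next is up, back, and a 20° tilt to match the lean, with the gripper open.

Request:
arm_command(xyz=[[0,0,0.04],[0,0,0.08],[0,0,0.11],[-0.03,0.01,0.11],[-0.06,0.018,0.11],[-0.09,0.026,0.11],[-0.115,0.032,0.1],[-0.13,0.035,0.085],[-0.13,0.035,0.07],[-0.13,0.035,0.07],[-0.13,0.035,0.07]], rot=[[0,0,0],[0,0,0],[0,0,0],[0,0,0],[-0.023,-0.084,0],[-0.046,-0.168,0],[-0.07,-0.252,0],[-0.093,-0.337,0],[-0.093,-0.337,0],[-0.093,-0.337,0],[-0.093,-0.337,0]], grip=1)

```text
time: 7.73
ee_pos: [0.4544, 0.006, 0.2527]
eef_rot: [0.784, 0.595, 0.106, 0.138]
ft_force: [-0.1, -0.2, 0.6]
width: 0.0658
grip_force: 0.0
```

```bash
python3 - <<'E'
from h import *
from scipy.spatial.transform import Rotation as R
st();s=r.read_state();print(np.round(s['joint_positions'],2))
A=R.from_quat(s['eef_rot']).as_matrix();print(np.round(A,3))
im,m=cap('wrist','w4')
P={}
for l in ['nest','nest_top','stand_hinge','tub','stand_bar']:
    for d in r.spot_point(l,'wrist')[:2]:
        w=W(m,d['at']); print(l,round(d['conf'],2),np.round(w,3),'tool',np.round(A.T@(w-s['ee_pos']),3))
E
```

```text
t 7.7333 p [0.4544 0.006  0.2527] q [0.784 0.595 0.106 0.138] F [-0.1 -0.2  0.6] w 0.06582606419130156 0.0
[-0.73 -0.39  0.38  2.12  0.38  1.13 -0.75]
[[ 0.269  0.905  0.33 ]
 [ 0.963 -0.253 -0.09 ]
 [ 0.002  0.342 -0.94 ]]
nest 0.22 [ 0.63  -0.033  0.045] tool [0.009 0.098 0.257]
nest_top 0.79 [0.471 0.003 0.196] tool [ 0.001 -0.004  0.059]
tub 0.74 [ 0.272  0.241 -0.003] tool [ 0.177 -0.312  0.159]
stand_bar 0.91 [ 0.631 -0.032  0.04 ] tool [0.011 0.096 0.262]
```

View pics/w4.png

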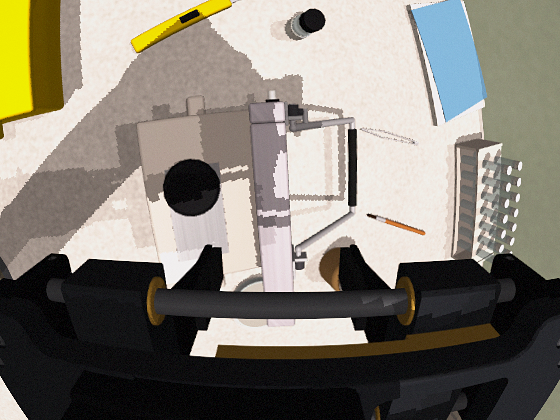

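The rail runs between the open fingers, at columns 255–292, with fingers at 215 and 348. The stand is down at right, bar at (352,165). I'll correct -3 mm across, advance along the tool and close gently.

Request:
arm_command(xyz=[[-0.003,0.001,-0.001],[0.005,-0.002,-0.023],[0.013,-0.004,-0.046],[0.02,-0.006,-0.065],[0.025,-0.007,-0.08],[0.025,-0.007,-0.08],[0.025,-0.007,-0.08]], rot=[[0,0,0],[0,0,0],[0,0,0],[0,0,0],[0,0,0],[0,0,0],[0,0,0]])

```text
time: 8.62
ee_pos: [0.4797, -0.0012, 0.1723]
eef_rot: [0.785, 0.595, 0.105, 0.138]
ft_force: [0.3, 0.4, -0.2]
width: 0.0868
grip_force: 0.0
```

Request:
arm_command(xyz=[[0,0,0],[0,0,0],[0,0,0],[0,0,0],[0,0,0],[0,0,0],[0,0,0],[0,0,0],[0,0,0],[0,0,0]], rot=[[0,0,0],[0,0,0],[0,0,0],[0,0,0],[0,0,0],[0,0,0],[0,0,0],[0,0,0],[0,0,0],[0,0,0]], grip=0, squeeze=15)

```text
time: 9.45
ee_pos: [0.48, -0.001, 0.1726]
eef_rot: [0.785, 0.595, 0.106, 0.138]
ft_force: [-1.1, 0.2, -0.5]
width: 0.0284
grip_force: 0.2
```

```bash
python3 - <<'E'
from h import *
from scipy.spatial.transform import Rotation as R
st();s=r.read_state();print(np.round(s['torque'],2))
A=R.from_quat(s['eef_rot']).as_matrix();print(np.round(A,3))
for c in ['wrist','scene']:
  im,m=cap(c,c+'5')
  for l in ['nest','nest_top','stand_bar']:
    for d in r.spot_point(l,c)[:2]:
        w=W(m,d['at']); print(l,round(d['conf'],2),np.round(w,3),'tool',np.round(A.T@(w-s['ee_pos']),3))
E
```

```text
t 9.45 p [ 0.48   -0.001   0.1726] q [0.785 0.595 0.106 0.138] F [-1.1  0.2 -0.5] w 0.02844393989903302 0.18042344134300947
[0.12 0.47 0.04]
[[ 0.269  0.905  0.33 ]
 [ 0.963 -0.253 -0.091]
 [ 0.001  0.343 -0.939]]
nest_top 0.81 [0.468 0.    0.198] tool [-0.002 -0.003 -0.028]
stand_bar 0.8 [ 0.631 -0.034  0.042] tool [0.009 0.1   0.176]
nest 0.97 [ 0.537 -0.019  0.004] tool [-0.002 -0.001  0.179]
nest 0.87 [ 0.331 -0.553  0.021] tool [-0.571 -0.046  0.144]
nest_top 0.85 [ 0.248 -0.356  0.023] tool [-0.404 -0.171  0.096]
nest_top 0.59 [0.467 0.001 0.199] tool [-0.002 -0.003 -0.029]
stand_bar 0.66 [ 0.631 -0.035  0.039] tool [0.008 0.099 0.178]
stand_bar 0.5 [ 0.232 -0.33   0.005] tool [-0.384 -0.199  0.105]
```

Request:
arm_command(xyz=[[-0.002,0.0005,-0.0007],[-0.002,0.0005,-0.0007],[-0.002,0.0005,-0.0007],[-0.002,0.0005,-0.0007],[-0.002,0.0005,-0.0007],[-0.002,0.0005,-0.0007]], rot=[[0,0,0],[0,0,0],[0,0,0],[0,0,0],[0,0,0],[0,0,0]], squeeze=25)

```text
time: 10.35
ee_pos: [0.4781, -0.0006, 0.1719]
eef_rot: [0.785, 0.595, 0.106, 0.138]
ft_force: [1.9, -0.3, -2.8]
width: 0.0245
grip_force: 24.7
```

```bash
python3 - <<'E'
from h import *
st();print(np.round(r.read_state()['torque'],2))
for c in ['scene','top']:
  im,m=cap(c,c+'6')
  for l in ['nest','nest_top','stand_bar']:
    for d in r.spot_point(l,c)[:2]:
        print(c,l,round(d['conf'],2),np.round(W(m,d['at']),3))
E
```

```text
t 10.35 p [ 0.4781 -0.0006  0.1719] q [0.785 0.595 0.106 0.138] F [ 1.9 -0.3 -2.8] w 0.02448908128059126 24.67890391468245
[-0.3  -0.01  0.16]
scene nest 0.83 [ 0.331 -0.552  0.025]
scene nest_top 0.95 [ 0.464 -0.     0.2  ]
scene nest_top 0.72 [ 0.247 -0.358  0.024]
scene stand_bar 0.72 [ 0.63  -0.034  0.039]
scene stand_bar 0.48 [ 0.23  -0.33   0.007]
top nest 0.94 [ 0.325 -0.557  0.021]
top nest 0.82 [ 0.531 -0.016  0.   ]
top nest_top 0.71 [ 0.464 -0.005  0.196]
top nest_top 0.69 [ 0.246 -0.359  0.028]
top stand_bar 0.81 [ 0.623 -0.04   0.045]
top stand_bar 0.48 [ 0.233 -0.333  0.01 ]
```

Gripped at 24.5 mm width, squarely. I'll roll it upright about the foot line, first half (20° to 10°).

Request:
arm_command(xyz=[[0.0036,-0.001,0.0011],[0.0073,-0.002,0.0022],[0.011,-0.003,0.0033],[0.0146,-0.0041,0.0043],[0.0183,-0.0051,0.0052],[0.0221,-0.0062,0.0061],[0.0259,-0.0072,0.0069],[0.0297,-0.0083,0.0075],[0.0297,-0.0083,0.0075]], rot=[[0.0058,0.021,0],[0.0117,0.042,0],[0.0175,0.063,0],[0.0233,0.0841,0],[0.0292,0.1052,0],[0.035,0.1262,0],[0.0408,0.1472,0],[0.0466,0.1683,0],[0.0466,0.1683,0]], squeeze=30)

```text
time: 11.5
ee_pos: [0.5091, -0.0083, 0.1802]
eef_rot: [0.794, 0.602, 0.054, 0.069]
ft_force: [-0.9, 3.9, 5.8]
width: 0.0243
grip_force: 29.4
```

Request:
arm_command(xyz=[[0.0037,-0.001,0.0006],[0.0075,-0.0021,0.0012],[0.0113,-0.0031,0.0017],[0.0151,-0.0042,0.0021],[0.019,-0.0053,0.0025],[0.0228,-0.0064,0.0028],[0.0266,-0.0075,0.003],[0.0304,-0.0085,0.0031],[0.0304,-0.0085,0.0031],[0.0304,-0.0085,0.0031]], rot=[[0.0058,0.021,0],[0.0117,0.042,0],[0.0175,0.063,0],[0.0233,0.0841,0],[0.0292,0.1052,0],[0.035,0.1262,0],[0.0408,0.1472,0],[0.0467,0.1685,0],[0.0467,0.1685,0],[0.0467,0.1685,0]])

```text
time: 12.33
ee_pos: [0.5391, -0.0165, 0.1831]
eef_rot: [0.797, 0.604, 0.001, 0.001]
ft_force: [2.3, 4.1, 5.3]
width: 0.024
grip_force: 29.5
```

```bash
python3 - <<'E'
from h import *
from scipy.spatial.transform import Rotation as R
st();s=r.read_state();print(np.round(s['torque'],2))
print(np.round(R.from_quat(s['eef_rot']).as_matrix(),4))
for c in ['scene','top','wrist']:
  im,m=cap(c,c+'7')
  for l in ['nest','nest_top','stand_bar','stand_hinge','lens_cap','tub']:
    for d in r.spot_point(l,c)[:2]:
        w=W(m,d['at'])
        if abs(w[0]-.52)<.12 and abs(w[1])<.1: print(c,l,round(d['conf'],2),np.round(w,3))
a=cv2.imread('pics/scene7.png')[120:260,220:380]
cv2.imwrite('pics/crop7.png',cv2.resize(a,(640,560),interpolation=cv2.INTER_CUBIC))
E
```

```text
t 12.3333 p [ 0.5391 -0.0165  0.1831] q [0.797 0.604 0.001 0.001] F [2.3 4.1 5.3] w 0.023952628981091895 29.473232852797082
[ 0.31 -0.62  0.14]
[[ 2.696e-01  9.630e-01  2.600e-03]
 [ 9.630e-01 -2.696e-01  7.000e-04]
 [ 1.300e-03  2.300e-03 -1.000e+00]]
scene nest 0.63 [ 0.536 -0.018  0.004]
scene nest_top 0.73 [ 0.534 -0.015  0.212]
scene stand_bar 0.82 [ 0.638 -0.038  0.004]
scene lens_cap 0.65 [0.426 0.033 0.119]
top nest 0.85 [ 0.535 -0.016 -0.003]
top nest_top 0.65 [ 0.535 -0.019  0.211]
top stand_bar 0.54 [ 0.633 -0.044  0.011]
top tub 0.75 [0.431 0.012 0.   ]
wrist nest_top 0.95 [ 0.537 -0.018  0.213]
wrist stand_bar 0.61 [ 0.639 -0.034  0.01 ]
wrist lens_cap 0.88 [0.424 0.034 0.117]
wrist tub 0.87 [ 0.427  0.01  -0.003]
```

View pics/crop7.png

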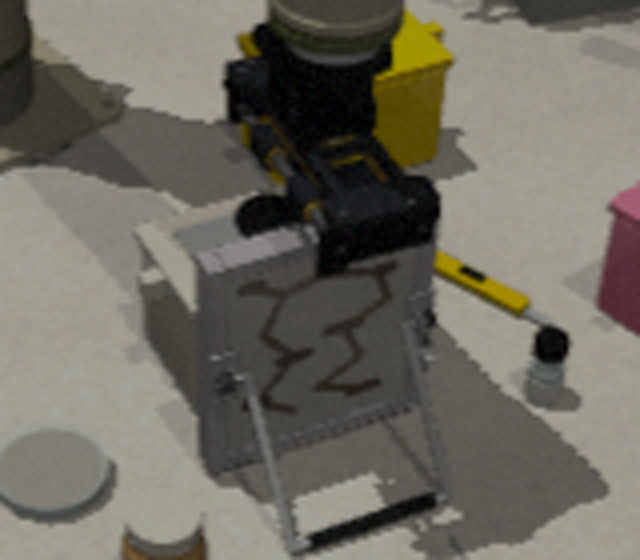

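The nest stands upright with the stand down (bar at crop (375,520)), about 40 mm clear of the tub. The rail is gripped and there is a light 5 N press onto the feet. I'll let it settle, check and hand in.

Request:
arm_command(xyz=[[0,0,0],[0,0,0],[0,0,0],[0,0,0],[0,0,0],[0,0,0]], rot=[[0,0,0],[0,0,0],[0,0,0],[0,0,0],[0,0,0],[0,0,0]])

```text
time: 13.88
ee_pos: [0.5386, -0.0166, 0.1832]
eef_rot: [0.797, 0.605, 0.001, 0.0]
ft_force: [2.5, 3.1, 5.2]
width: 0.0241
grip_force: 29.5
```

```bash
python3 - <<'E'
from h import *
st()
s=r.read_state(); f=np.array(s['ft_force'])
if s['grip_force']>20 and 1<f[2]<15: print(r.close_job())
E
```

```text
t 13.8833 p [ 0.5386 -0.0166  0.1832] q [0.797 0.605 0.001 0.   ] F [2.5 3.1 5.2] w 0.024143765912967283 29.522294383823464
the job is handed in; nothing more can be done
None
```

The job is handed in at about 14 s: the stand is down at its stop, and the nest is upright on its feet, about 40 mm clear of the tub, with its top rail still gripped at about 30 N.

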